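# Stack the notched hardware tray on the keyed base

## Robot

A 6-joint arm with a two-finger parallel gripper is mounted at the origin on the work surface. World frame = base frame: x ahead of the robot, y to its left, z up, the work surface at z = 0. Lengths are in m, angles in degrees, forces in N, time in s.
With the tool pointing down it reaches from about 0.3 to 0.75 m from the base axis. Payload 8.5 kg.
Tool frame: the origin (TCP) lies midway between the tips of the shut fingers; the grasp point (between the pads) lies 19 mm behind it; z points along the fingers, y is the line along which they close (so a half turn about z gives the same grasp; the last joint's range is limited). The gripper opens to 85 mm and grips with 20 to 120 N. Pads are 22 mm wide; open, the fingers measure 114 mm over their backs; the gripper's body (76 mm by 85 mm) begins 54 mm behind the grasp point. The pads swing forward as they close: fully open they stand 13 mm farther back than shut.
Start: joints at [-89.112, 21.807, 74.336, -0, 83.858, -12.336], TCP at [0.126, -0.535, 0.231] pointing down, gripper open.
Joint ranges: [-178.18, 178.18], [-50.72, 133.34], [12.68, 142.11], [-81.47, 261.47], [9.98, 163.14], [-165.26, 165.26]. Speed limits (degrees/s): [136.94, 136.94, 180, 180, 180, 180].

## Interface

Orientations are given as a 3x3 rotation matrix whose columns are the frame's x, y, z axes.
In Python, from rig import env, get_image, close_job gives the robot as it stands.
- The arm moves only by the tool step_arm, never from a script. Its argument "targets" is a list of rows, each a list of 2 entries, a list of its own where there are three numbers: the shift along the tool's x, y, z as a fraction of full scale, then the turn, a rotation vector about the tool's x, y, z as a fraction of full scale. In form: [[[x, y, z], [wx, wy, wz]], ...]. A call has 1 to 10 rows; each row is the pose to reach, as a shift and turn from the pose commanded when the call began, along the tool's axes at that moment; what a row does not reach only later rows make up. Full scale, the value 1, is 0.3 m for a shift and 45 degrees for a turn. A row lasts 1/12 s, in which the tool goes at most 41.7 mm and 7.16 degrees, less where a joint would pass 70% of its speed; a pose out of reach is approached as far as the arm can. A call with a number of a shift or a turn outside -1 to 1 is refused whole. A call with a gripper value outside its range is refused whole. "jaw" is the finger opening in mm, from 0 to 85.4, set as the call begins (left out, the last holds). The fingers move at their own pace and stop on an object; "grip_force" is the grip in N (left out, the last holds). Time passes only in rows, so rows that repeat a pose let the fingers close. It gives the time, the measured TCP pose, the force, the opening and the grip force at its end, in the units of the state.
- env.observe(): the state, without advancing time (a new reading comes with each control period).
- get_image(name): name is "scene" or "side" or "wrist"; returns a dict with "img" (480x640x3 uint8, red, green, blue), "z_map" (480x640 float32, m along the optical axis (not along the pixel's ray), 0 where there is no reading), "intrinsics" (3x3 intrinsics, pixels), "rvec" (rotation vector, rad) and "tvec" (3), from world to camera coordinates, as OpenCV has them. Camera axes: x right, y down, z forward; pixel columns grow to the right and rows downward; lengths in m; the calibration is good to about 2 mm. The wrist camera is an equidistant fisheye: a pixel r from the principal point sees the ray r / f radians off the axis. A picture is of the moment at which its call begins.
- close_job(): hands the job in; it is judged then, once.
The state is a dict: "time_s": time; "q": joint angles; "qvel": joint speeds; "joint_efforts": joint torques, N m; "position": TCP position; "tool_rot": TCP orientation; "ft_force": force on the tool from outside, world axes, zero at the start; "wrist_torque": the same for the moment, N m; "grip_width": finger opening in m; "gripper_force": force on a finger pad.
Only numpy, scipy, OpenCV 4.12 (cv2) and the standard library are available. Lean on these libraries where they do the work, as an engineer would, in place of code of your own. Each camera call takes 0.05 s, during which the arm holds its last target. There are 200 camera calls.

## Task

Two grey hardware trays with birch grip boards stand loose on the bench. Pick up the one with a notch cut into its side and lower it onto the open base tray that is fixed to the bench, squarely over it and turned so that the base's upright birch key comes up through the notch and the tray lies flat on the base's rim. Let go only once it is down, not dropping it, and leave the tray without a notch and the glass jar where they are.

Things in the scene. Friction and masses are not known exactly. Their poses are not given: they have to be found in the camera images.
- notched_tray: Tray to stack: loose grey tray, 138 mm square, 24 mm high (walls 4, floor 6 mm thick), 0.2 to 0.4 kg. Upright birch grip board at its centre: 12 mm thick (y), 54 mm long (x), top 72 mm above the underside. Origin: centre of underside, z up. A notch, cut through floor and wall, opens to its +x side: 40 mm wide (y), 32 mm deep (x = 37 to 69 mm).
- base_tray: Base: open grey tray fixed to the bench, 130 mm square, flat rim 40 mm high, walls 12 mm thick, no grip board. Key: upright birch bar on the middle of its +x wall, 14 (x) by 16 (y) mm, centred at x = 58 mm, top at 70 mm. Origin: centre of underside, z up. Stacked, the notched tray is centred on the base, their x axes point the same way, and its underside is 40 mm above the base's.
- plain_tray: Wrong tray, leave it alone: loose grey tray, 138 mm square, 24 mm high (walls 4, floor 6 mm thick), 0.2 to 0.4 kg. Upright birch grip board at its centre: 12 mm thick (y), 54 mm long (x), top 72 mm above the underside. Origin: centre of underside, z up. Its four sides are all whole: no notch.
- clip_jar: A closed glass jar with a clip-on glass lid, 94 mm across, 122 mm tall, on the right beyond the trays; to be left alone. Origin: centre of the underside; z up.
Things that resemble listed ones, but are neither listed nor needed, are in the scene too. Leave any red look-alike of the notched_tray alone. What is shaped like the base_tray but orange is not meant.

How it is judged (in metres and radians):
On the way, in this order (a step that is already met when the one before it is completed fails the run):
1. the notched tray is lifted clear, its underside more than 70 mm above the bench (height (world z) of notched_tray above 0.07 m), for 0.1 s.
2. the notched tray, still held in the fingers, is down to within 10 mm of the base's rim (not dropped from higher) (z of notched_tray in the frame of base_tray between 0.03 and 0.05 m and horizontal distance between notched_tray and base_tray below 0.02 m and contact force between the fingers and notched_tray above 2 N), for 0.1 s.
At the end, for the whole second after the job is handed in: The notched tray lies still and flat (within 3.5 degrees) on the base's rim, underside 35 to 45 mm above the base's underside, key up through the notch, centre within 15 mm and turned within 11 degrees of the base; plain tray and jar within 30 mm of where they were (horizontal distance between notched_tray and base_tray below 0.015 m and z of notched_tray in the frame of base_tray between 0.035 and 0.045 m and angle between the x axis of notched_tray and the x axis of base_tray, either way round below 0.19 rad and angle between notched_tray's own z axis and vertical below 0.06 rad and linear speed of notched_tray below 0.02 m/s and angular speed of notched_tray below 0.1 rad/s and distance of each of plain_tray, clip_jar from where it was at the start of the episode below 0.03 m); the robot touches nothing.
It fails at once if the plain tray is moved more than 30 mm (distance of plain_tray from where it was at the start of the episode above 0.03 m).
It fails at once if the jar is moved more than 30 mm or tipped (distance of clip_jar from where it was at the start of the episode above 0.03 m or angle between clip_jar's own z axis and vertical above 0.3 rad).
It also fails if it takes over 35 s, if anything falls off the work surface, if the arm or the gripper's body presses on something with over 40 N, if the wrist force passes 120 N, or if a joint passes its speed limit or range.

## Working session

There is one attempt and no reset: what is moved stays moved. The work goes in short steps, Python scripts to look and compute and a tool call to move; the robot and the scene stay as the last step left them, time stands still between calls to the robot, and variables do not carry over. Pictures are saved under pics/ and viewed, at most 10 in all, crops included, and the job is handed in when it is done.

Besides the shell and the picture viewer there is one more tool, called after "Call:" by a JSON object that holds its "method" and its "body", one argument or row to a line. step_arm: Moves the arm, as the interface text tells. Its arguments: {"type":"object","properties":{"targets":{"type":"array","items":{"type":"array"}},"jaw":{"type":"number"},"grip_force":{"type":"number"}},"required":["targets"]}

```bash
ls; mkdir -p pics
cat > h.py <<'E'
import numpy as np,cv2
from rig import env,get_image,close_job
def world(d):
    K=d["intrinsics"];R=cv2.Rodrigues(np.array(d["rvec"],float))[0];t=np.array(d["tvec"],float).ravel()
    z=d["z_map"];v,u=np.mgrid[:480,:640]
    p=np.stack([(u-K[0][2])/K[0][0]*z,(v-K[1][2])/K[1][1]*z,z],-1)
    w=(p-t)@R; w[z==0]=np.nan
    return w
E
python3 - <<'E'
from h import *
a=get_image("scene");b=get_image("side")
np.savez("a.npz",**a);np.savez("b.npz",**b)
cv2.imwrite("pics/a.png",a["img"][...,::-1]);cv2.imwrite("pics/b.png",b["img"][...,::-1])
E
```

```text
pics
```

View pics/a.png

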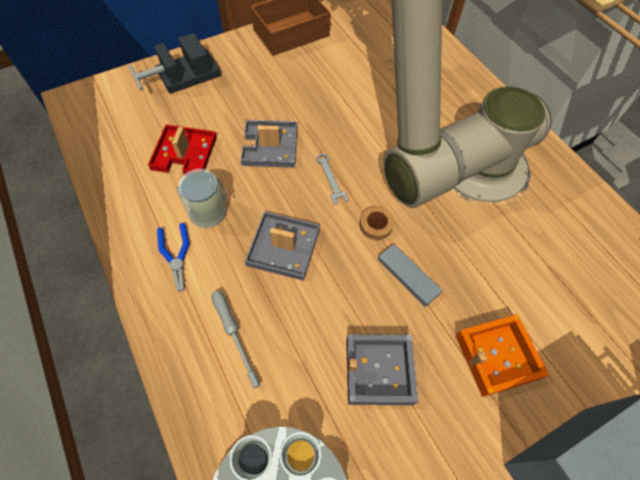

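View pics/b.png

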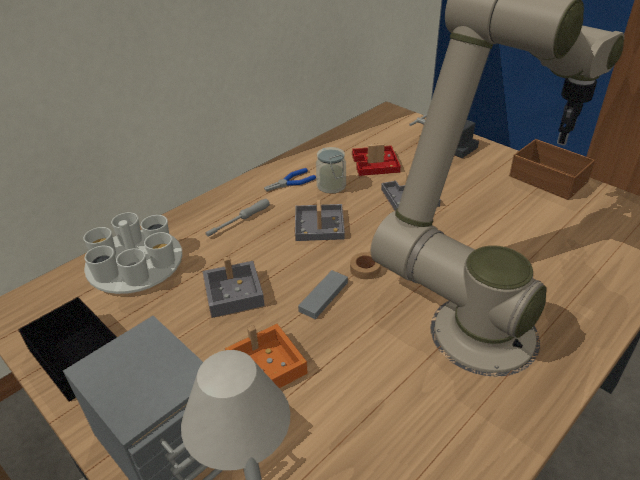

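Three loose trays have grip boards: a red one at (183,148), a grey one at (270,143) that seems to have a notch in its left side near (248,142), and a grey one at (284,245) that looks whole. The grey one at (270,143) fits the description. The base is the grey tray at (381,369), with its key at (353,365). The orange tray at (502,354) is not meant. I'll check this in a crop and measure.

Run:
```python
from h import *
a=dict(np.load("a.npz"));w=world(a);im=a["img"]
c=cv2.resize(im[110:290,225:335],None,fx=3,fy=3,interpolation=3)
c2=cv2.resize(im[325:415,335:425],None,fx=3,fy=3,interpolation=3)
o=np.zeros((540,600,3),np.uint8);o[:,:330]=c;o[:270,330:600]=c2
cv2.imwrite("pics/c.png",o[...,::-1])
hsv=cv2.cvtColor(im,cv2.COLOR_RGB2HSV)
def reg(n,x0,x1,y0,y1,zl,zh,grey):
    m=np.zeros((480,640),bool);m[y0:y1,x0:x1]=1
    m&=(w[...,2]>zl)&(w[...,2]<zh)
    m&=(hsv[...,1]<70) if grey else (hsv[...,1]>80)
    p=w[m][:,:2].astype(np.float32)
    if len(p)<5: print(n,len(p));return
    r=cv2.minAreaRect(p*1000);print(n,len(p),np.round(r[0],1),np.round(r[1],1),round(r[2],1),'zmed',np.median(w[m][:,2]).round(4),'mean',(p.mean(0)*1000).round(1))
reg('N rim',232,305,112,175,.017,.03,1);reg('N board',232,305,112,175,.035,.08,0);reg('N boardtop',232,305,112,175,.068,.08,0)
reg('P rim',240,325,205,285,.017,.03,1);reg('P board',240,325,205,285,.068,.08,0)
reg('B rim',338,425,325,412,.034,.046,1);reg('B key',338,425,325,412,.05,.08,0)
reg('jar',170,235,165,230,.05,.14,1)
```

```text
N rim 492 [ 459.1 -318.7] [141.6 136.6] 59.7 zmed 0.0234 mean [ 464.5 -316.5]
N board 292 [ 460.6 -318.2] [17.6 54.3] 54.5 zmed 0.0596 mean [ 461.  -316.2]
N boardtop 107 [ 459.7 -319.5] [16.  54.1] 56.8 zmed 0.0725 mean [ 460.7 -318.2]
P rim 540 [563.9 -31.4] [141.4 137.5] 46.3 zmed 0.0236 mean [564.7 -28. ]
P board 132 [565.  -30.9] [14.3 54.1] 44.0 zmed 0.0725 mean [564.8 -30.4]
B rim 1501 [522.  314.1] [130.4 129.9] 60.9 zmed 0.0404 mean [521.3 319.6]
B key 83 [572.9 286.4] [15.7 13.4] 61.8 zmed 0.0693 mean [573.7 287.3]
jar 1701 [ 682.5 -200.4] [91.9 89.2] 27.1 zmed 0.1171 mean [ 684.6 -185.7]
```

View pics/c.png

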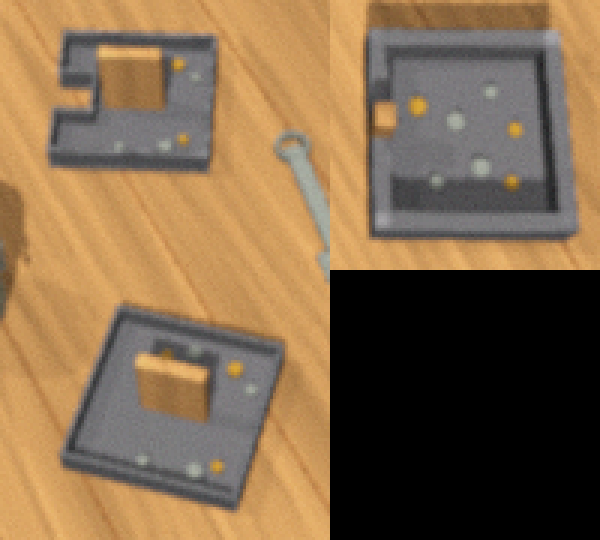

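The crop confirms it: the upper grey tray has the notch in its left side, and the lower one is whole. The base's key is also on its left side. Tray: about (0.460, -0.319), x axis at about -31°. Base: (0.522, 0.314), x axis at -29°.

```bash
cat >> h.py <<'E'
def plan(x,y,z,yaw):
    s=env.observe();R=np.array(s["tool_rot"]);p=np.array(s["position"])
    c,n=np.cos(np.radians(yaw)),np.sin(np.radians(yaw))
    T=np.array([[c,n,0],[n,-c,0],[0,0,-1]])
    rv=np.degrees(cv2.Rodrigues(R.T@T)[0].ravel())
    print("yaw now",np.degrees(np.arctan2(R[1,0],R[0,0])).round(2),"pos",p.round(4),"q",np.round(s["q"],1),"t",s["time_s"],"F",np.round(s["ft_force"],1),"w",s["grip_width"],s["gripper_force"])
    print("shift",(R.T@(np.array([x,y,z])-p)/.3).round(4),"turn",(rv/45).round(4))
E
python3 - <<'E'
from h import *
print(np.round(env.observe()["tool_rot"],3))
plan(.460,-.319,.2,-31.5)
plan(.460,-.319,.2,148.5)
# refine notched tray yaw by outline fit of rim
a=dict(np.load("a.npz"));w=world(a);hsv=cv2.cvtColor(a["img"],cv2.COLOR_RGB2HSV)
m=np.zeros((480,640),bool);m[112:175,232:305]=1
for zl,zh in((.021,.026),):
    q=w[m&(w[...,2]>zl)&(w[...,2]<zh)][:,:2]
    for yaw in range(-38,-24,2):
        c,n=np.cos(np.radians(yaw)),np.sin(np.radians(yaw));l=q@np.array([[c,-n],[n,c]])
        print(yaw,np.ptp(np.percentile(l,[1,99],axis=0),axis=0).round(4),np.percentile(l,[1,99],axis=0).mean(0)@np.array([[c,n],[-n,c]]))
E
```

```text
[[ 0.973  0.229  0.   ]
 [ 0.229 -0.973  0.001]
 [ 0.    -0.001 -1.   ]]
yaw now 13.22 pos [ 0.1258 -0.5351  0.2308] q [-89.1  21.8  74.4   0.   83.9 -12.3] t 0.1 F [-0.4 -0.1  0. ] w 0.08530202998025047 0.0
shift [ 1.2492 -0.4464  0.1035] turn [-1.700e-03  3.000e-04  9.939e-01]
yaw now 13.22 pos [ 0.1258 -0.5351  0.2308] q [-89.1  21.8  74.4   0.   83.9 -12.3] t 0.1 F [-0.4 -0.1  0. ] w 0.08530202998025047 0.0
shift [ 1.2492 -0.4464  0.1035] turn [-3.0000e-04 -2.1000e-03 -3.0061e+00]
-38 [0.149  0.1511] [ 0.45919741 -0.31891726]
-36 [0.1456 0.1479] [ 0.45939709 -0.31906473]
-34 [0.1421 0.1448] [ 0.45967898 -0.31889292]
-32 [0.1391 0.1413] [ 0.4597673  -0.31885888]
-30 [0.1378 0.141 ] [ 0.45972465 -0.31905692]
-28 [0.1403 0.1424] [ 0.45986688 -0.31891099]
-26 [0.1432 0.1447] [ 0.45991984 -0.31841218]
```

Call:
{"method": "step_arm", "body": {
  "targets": [
    [[0.1,-0.036,0],[0,0,0.13]],
    [[0.2,-0.07,0],[0,0,0.26]],
    [[0.3,-0.107,0],[0,0,0.4]],
    [[0.4,-0.143,0],[0,0,0.53]],
    [[0.5,-0.18,0],[0,0,0.66]],
    [[0.6,-0.215,0],[0,0,0.79]],
    [[0.7,-0.25,0],[0,0,0.9]],
    [[0.8,-0.286,0],[0,0,0.97]],
    [[0.9,-0.32,0],[0,0,0.97]],
    [[0.98,-0.35,0],[0,0,0.97]]
  ],
  "jaw": 85
}}

```text
time_s: 0.93
position: [0.3896, -0.3644, 0.2311]
tool_rot: [[0.863, -0.506, -0.0], [-0.506, -0.863, 0.001], [-0.0, -0.001, -1.0]]
ft_force: [0.0, -0.2, -0.1]
grip_width: 0.0847
gripper_force: 0.0
```

```bash
python3 -c "
from h import *
plan(.460,-.319,.14,-30.5)"
```

```text
yaw now -30.39 pos [ 0.3896 -0.3644  0.2311] q [-55.8  20.2  77.    0.   82.9  64.6] t 0.9333 F [ 0.  -0.2 -0.1] w 0.08472481886787389 0.0
shift [ 0.1261 -0.2492  0.3036] turn [-0.0007  0.0006  0.0024]
```

Call:
{"method": "step_arm", "body": {
  "targets": [
    [[0.03,-0.06,0.06],[0,0,0]],
    [[0.06,-0.12,0.12],[0,0,0]],
    [[0.09,-0.18,0.18],[0,0,0]],
    [[0.115,-0.23,0.24],[0,0,0]],
    [[0.12,-0.245,0.3],[0,0,0]],
    [[0.12,-0.245,0.3],[0,0,0]],
    [[0.12,-0.245,0.3],[0,0,0]]
  ]
}}

```text
time_s: 1.52
position: [0.456, -0.3205, 0.1409]
tool_rot: [[0.863, -0.506, -0.002], [-0.506, -0.863, 0.001], [-0.002, -0.0, -1.0]]
ft_force: [0.3, -0.3, 1.2]
grip_width: 0.0849
gripper_force: 0.0
```

Run:
```python
from h import *
plan(.460,-.319,.034,-30.5)
cv2.imwrite("pics/w.png",get_image("wrist")["img"][...,::-1])
```

```text
yaw now -30.39 pos [ 0.456  -0.3205  0.1409] q [-47.3  27.2  81.4  -0.   71.5  73.1] t 1.5167 F [ 0.3 -0.3  1.2] w 0.08485825975629628 0.0
shift [ 0.0097 -0.0109  0.3562] turn [-0.0006  0.0026  0.0023]
```

View pics/w.png

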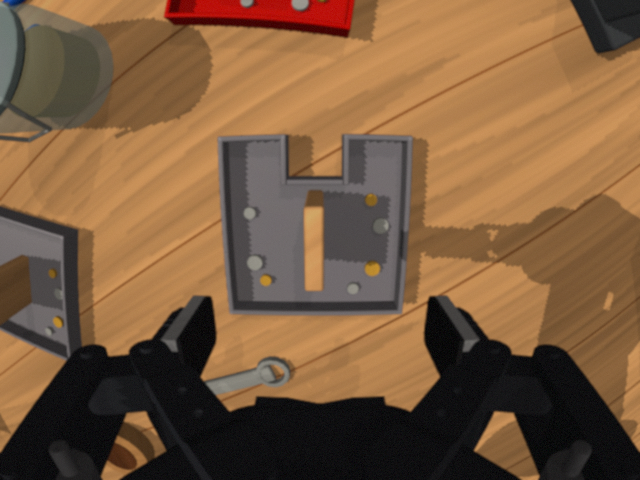

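The wrist view shows the notched tray square under the gripper. Its board, at (314,248), lies midway between the fingers, and the notch is at the top, (315,160). Now descending.

Call:
{"method": "step_arm", "body": {
  "targets": [
    [[0.01,-0.01,0.06],[0,0,0]],
    [[0.01,-0.01,0.12],[0,0,0]],
    [[0.01,-0.01,0.18],[0,0,0]],
    [[0.01,-0.01,0.24],[0,0,0]],
    [[0.01,-0.01,0.29],[0,0,0]],
    [[0.01,-0.01,0.33],[0,0,0]],
    [[0.01,-0.01,0.355],[0,0,0]],
    [[0.01,-0.01,0.355],[0,0,0]],
    [[0.01,-0.01,0.355],[0,0,0]]
  ]
}}

```text
time_s: 2.32
position: [0.4605, -0.3204, 0.0357]
tool_rot: [[0.862, -0.507, 0.001], [-0.507, -0.862, -0.001], [0.001, 0.0, -1.0]]
ft_force: [1.4, 0.3, -0.5]
grip_width: 0.0851
gripper_force: 0.0
```

Call:
{"method": "step_arm", "body": {
  "targets": [
    [[0,0,0],[0,0,0]],
    [[0,0,0],[0,0,0]],
    [[0,0,0],[0,0,0]],
    [[0,0,0],[0,0,0]],
    [[0,0,0],[0,0,0]],
    [[0,0,0],[0,0,0]],
    [[0,0,0],[0,0,0]],
    [[0,0,0],[0,0,0]],
    [[0,0,0],[0,0,0]],
    [[0,0,0],[0,0,0]]
  ],
  "jaw": 0,
  "grip_force": 70
}}

```text
time_s: 3.15
position: [0.4605, -0.3198, 0.0351]
tool_rot: [[0.862, -0.506, 0.0], [-0.506, -0.862, -0.0], [0.0, 0.0, -1.0]]
ft_force: [-0.2, 0.7, 5.5]
grip_width: 0.0109
gripper_force: 68.9
```

Call:
{"method": "step_arm", "body": {
  "targets": [
    [[0,0,-0.02],[0,0,0]],
    [[0,0,-0.06],[0,0,0]],
    [[0,0,-0.12],[0,0,0]],
    [[0,0,-0.2],[0,0,0]],
    [[0,0,-0.28],[0,0,0]],
    [[0,0,-0.36],[0,0,0]],
    [[0,0,-0.44],[0,0,0]],
    [[0,0,-0.5],[0,0,0]],
    [[0,0,-0.55],[0,0,0]],
    [[0,0,-0.57],[0,0,0]]
  ]
}}

```text
time_s: 3.98
position: [0.4605, -0.3199, 0.2076]
tool_rot: [[0.862, -0.506, 0.001], [-0.506, -0.862, -0.002], [0.002, 0.001, -1.0]]
ft_force: [-0.3, -0.1, -3.8]
grip_width: 0.0113
gripper_force: 68.1
```

```bash
python3 -c "
from h import *
plan(.522,.3145,.2,-29)"
```

```text
yaw now -30.42 pos [ 0.4605 -0.3199  0.2076] q [-46.9  23.9  75.1  -0.   81.   73.5] t 3.9833 F [-0.3 -0.1 -3.8] w 0.01125318314199136 68.13686013221741
shift [-0.8941 -1.9272  0.0224] turn [ 0.0009 -0.0025 -0.0316]
```

Call:
{"method": "step_arm", "body": {
  "targets": [
    [[-0.01,-0.02,0],[0,0,0]],
    [[-0.03,-0.06,0],[0,0,0]],
    [[-0.06,-0.13,0],[0,0,0]],
    [[-0.095,-0.205,0],[0,0,0]],
    [[-0.13,-0.28,0],[0,0,0]],
    [[-0.165,-0.355,0],[0,0,0]],
    [[-0.2,-0.43,0],[0,0,0]],
    [[-0.235,-0.505,0],[0,0,0]],
    [[-0.27,-0.58,0],[0,0,0]],
    [[-0.305,-0.655,0],[0,0,-0.03]]
  ]
}}

```text
time_s: 4.82
position: [0.4799, -0.1013, 0.2044]
tool_rot: [[0.874, -0.486, -0.003], [-0.486, -0.874, 0.002], [-0.003, -0.0, -1.0]]
ft_force: [0.2, -1.1, -4.4]
grip_width: 0.0113
gripper_force: 68.3
```

Call:
{"method": "step_arm", "body": {
  "targets": [
    [[-0.037,-0.075,0],[0,0,0]],
    [[-0.074,-0.15,0],[0,0,0]],
    [[-0.111,-0.225,0],[0,0,0]],
    [[-0.148,-0.3,0],[0,0,0]],
    [[-0.185,-0.375,0],[0,0,0]],
    [[-0.222,-0.45,0],[0,0,0]],
    [[-0.259,-0.525,0],[0,0,0]],
    [[-0.296,-0.6,0],[0,0,0]],
    [[-0.325,-0.66,0],[0,0,0]],
    [[-0.345,-0.7,0],[0,0,0]]
  ]
}}

```text
time_s: 5.65
position: [0.4909, 0.1326, 0.2044]
tool_rot: [[0.875, -0.484, -0.003], [-0.484, -0.875, 0.001], [-0.003, 0.001, -1.0]]
ft_force: [-0.8, -0.6, -3.4]
grip_width: 0.011
gripper_force: 68.4
```

```bash
python3 -c "
from h import *
plan(.522,.3145,.2,-29)"
```

```text
yaw now -28.97 pos [0.4909 0.1326 0.2044] q [  1.7  19.   83.4   0.   77.8 120.7] t 5.65 F [-0.8 -0.6 -3.4] w 0.010973107079054415 68.38761448860168
shift [-0.203  -0.5807  0.0145] turn [0.0014 0.0039 0.0007]
```

Call:
{"method": "step_arm", "body": {
  "targets": [
    [[-0.02,-0.06,0],[0,0,0]],
    [[-0.045,-0.13,0],[0,0,0]],
    [[-0.07,-0.2,0],[0,0,0]],
    [[-0.1,-0.28,0],[0,0,0]],
    [[-0.125,-0.36,0],[0,0,0]],
    [[-0.15,-0.43,0],[0,0,0]],
    [[-0.17,-0.49,0],[0,0,0]],
    [[-0.185,-0.53,0],[0,0,0]],
    [[-0.195,-0.56,0],[0,0,0]],
    [[-0.195,-0.56,0],[0,0,0]]
  ]
}}

```text
time_s: 6.48
position: [0.5224, 0.3065, 0.2048]
tool_rot: [[0.875, -0.485, -0.002], [-0.485, -0.875, -0.0], [-0.001, 0.001, -1.0]]
ft_force: [-0.3, -0.3, -4.2]
grip_width: 0.0112
gripper_force: 68.6
```

Call:
{"method": "step_arm", "body": {
  "targets": [
    [[0,0,0],[0,0,0]],
    [[0,0,0],[0,0,0]],
    [[0,0,0],[0,0,0]]
  ]
}}

```text
time_s: 6.73
position: [0.5231, 0.3043, 0.2059]
tool_rot: [[0.873, -0.487, -0.0], [-0.487, -0.873, -0.0], [0.0, 0.0, -1.0]]
ft_force: [0.1, 0.6, -3.8]
grip_width: 0.0114
gripper_force: 68.6
```

Run:
```python
from h import *
plan(.522,.3145,.075,-29)
a=get_image("scene")
np.savez("a2.npz",**a)
w=world(a);hsv=cv2.cvtColor(a["img"],cv2.COLOR_RGB2HSV)
cv2.imwrite("pics/d.png",a["img"][...,::-1])
cv2.imwrite("pics/dw.png",get_image("wrist")["img"][...,::-1])
```

```text
yaw now -29.14 pos [0.5231 0.3043 0.2059] q [ 19.   28.4  67.6  -0.   84.  138.1] t 6.7333 F [ 0.1  0.6 -3.8] w 0.011426018375380239 68.56626391410828
shift [-0.0197 -0.0281  0.4363] turn [ 0.0003 -0.     -0.003 ]
```

View pics/d.png

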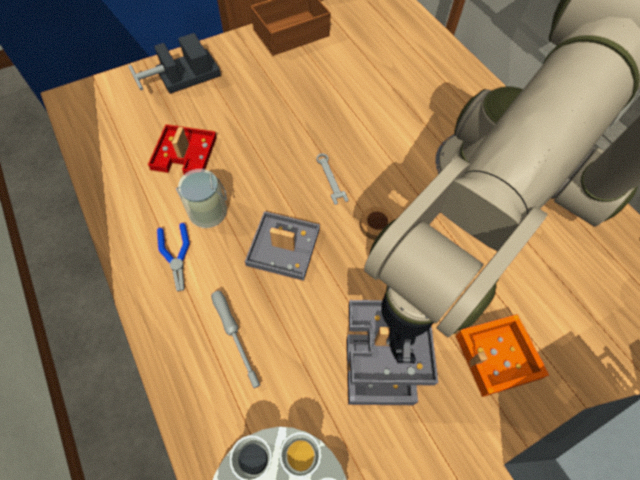

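View pics/dw.png

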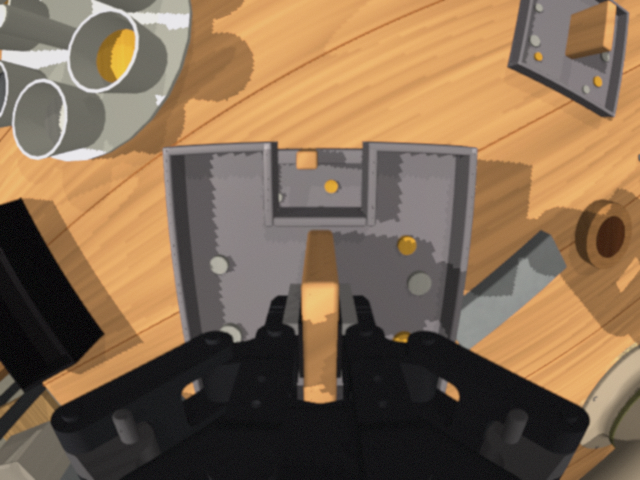

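The tray hangs level, and the key shows through the notch at (306,158) in the wrist view; it sits left because about 8 mm of y travel remains. I'll measure the held tray's pose against the tool.

Run:
```python
from h import *
a=dict(np.load("a2.npz"));w=world(a)
m=np.zeros((480,640),bool);m[290:395,340:445]=1
z=w[...,2]
q=w[m&(z>.185)&(z<.203)]; print(len(q),np.median(q[:,2]))
# plane fit of floor (floor z ~.177)
f=w[m&(z>.170)&(z<.186)];
for k in range(3):
    A=np.c_[f[:,:2]-f[:,:2].mean(0),np.ones(len(f))];s=np.linalg.lstsq(A,f[:,2],rcond=None)[0];r=f[:,2]-A@s;f=f[abs(r)<.002]
print("floor",len(f),s)
for yaw in(-27,-29,-31):
    c,n=np.cos(np.radians(yaw)),np.sin(np.radians(yaw));M=np.array([[c,-n],[n,c]]);t=q[:,:2]@M
    e=np.percentile(t,[1,99],axis=0);print(yaw,np.ptp(e,axis=0),e.mean(0)@M.T, np.percentile(t,[.3,5,95,99.7],axis=0).round(4).tolist(), (np.array([.5231,.3043])@M).round(4))
```

```text
1084 0.19437965091956155
floor 2466 [-0.0017723  -0.00089849  0.1774794 ]
-27 [0.13888104 0.14087175] [0.52241874 0.30304696] [[0.2576, 0.4365], [0.2605, 0.4392], [0.3953, 0.5764], [0.3978, 0.5781]] [0.3279 0.5086]
-29 [0.1373858  0.13761482] [0.52150731 0.30344275] [[0.2399, 0.4489], [0.2417, 0.4516], [0.3769, 0.5867], [0.3779, 0.5872]] [0.31   0.5198]
-31 [0.14028621 0.13784728] [0.52232902 0.30456269] [[0.2202, 0.4603], [0.2225, 0.4636], [0.3581, 0.5977], [0.3614, 0.5992]] [0.2917 0.5303]
```

Call:
{"method": "step_arm", "body": {
  "targets": [
    [[-0.01,-0.015,0.04],[0,0,0]],
    [[-0.018,-0.028,0.09],[0,0,0]],
    [[-0.018,-0.028,0.15],[0,0,0]],
    [[-0.018,-0.028,0.21],[0,0,0]],
    [[-0.018,-0.028,0.27],[0,0,0]],
    [[-0.018,-0.028,0.32],[0,0,0]],
    [[-0.018,-0.028,0.36],[0,0,0]],
    [[-0.018,-0.028,0.39],[0,0,0]],
    [[-0.018,-0.028,0.39],[0,0,0]],
    [[-0.018,-0.028,0.39],[0,0,0]]
  ]
}}

```text
time_s: 7.67
position: [0.5226, 0.315, 0.089]
tool_rot: [[0.874, -0.486, 0.0], [-0.486, -0.874, 0.0], [0.0, -0.0, -1.0]]
ft_force: [0.5, 1.4, -3.9]
grip_width: 0.0112
gripper_force: 68.5
```

```bash
python3 -c "
from h import *
plan(.522,.3145,.0745,-29)"
```

```text
yaw now -29.09 pos [0.5226 0.315  0.089 ] q [ 20.   35.1  76.1   0.   68.8 139.1] t 7.6667 F [ 0.5  1.4 -3.9] w 0.01121523127573537 68.48184585571289
shift [-0.0011  0.0024  0.0484] turn [-0.     -0.     -0.0021]
```

Call:
{"method": "step_arm", "body": {
  "targets": [
    [[0,0.002,0.01],[0,0,0]],
    [[0,0.002,0.02],[0,0,0]],
    [[0,0.002,0.03],[0,0,0]],
    [[0,0.002,0.037],[0,0,0]],
    [[0,0.002,0.042],[0,0,0]],
    [[0,0.002,0.046],[0,0,0]],
    [[0,0.002,0.047],[0,0,0]],
    [[0,0.002,0.047],[0,0,0]],
    [[0,0.002,0.047],[0,0,0]]
  ]
}}

```text
time_s: 8.42
position: [0.5222, 0.3146, 0.0751]
tool_rot: [[0.874, -0.486, 0.0], [-0.486, -0.874, 0.0], [0.0, -0.0, -1.0]]
ft_force: [-1.6, -1.4, 1.7]
grip_width: 0.0115
gripper_force: 69.4
```

The wrist force went from -3.9 to +1.7 N, so the rim is now carrying the tray. I'll press 0.5 mm more, then open.

Call:
{"method": "step_arm", "body": {
  "targets": [
    [[0,0,0.002],[0,0,0]],
    [[0,0,0.002],[0,0,0]],
    [[0,0,0.002],[0,0,0]]
  ]
}}

```text
time_s: 8.67
position: [0.5222, 0.3146, 0.0751]
tool_rot: [[0.874, -0.486, 0.001], [-0.486, -0.874, 0.0], [0.001, -0.001, -1.0]]
ft_force: [-4.0, -1.0, 6.5]
grip_width: 0.011
gripper_force: 70.2
```

Call:
{"method": "step_arm", "body": {
  "targets": [
    [[0,0,0],[0,0,0]],
    [[0,0,0],[0,0,0]],
    [[0,0,0],[0,0,0]],
    [[0,0,0],[0,0,0]],
    [[0,0,0],[0,0,0]],
    [[0,0,0],[0,0,0]],
    [[0,0,0],[0,0,0]],
    [[0,0,0],[0,0,0]],
    [[0,0,0],[0,0,0]],
    [[0,0,0],[0,0,0]]
  ],
  "jaw": 80
}}

```text
time_s: 9.5
position: [0.5222, 0.3146, 0.0741]
tool_rot: [[0.874, -0.486, 0.0], [-0.486, -0.874, -0.0], [0.0, 0.0, -1.0]]
ft_force: [-0.6, -0.3, 0.3]
grip_width: 0.0799
gripper_force: 0.0
```

Call:
{"method": "step_arm", "body": {
  "targets": [
    [[0,0,-0.04],[0,0,0]],
    [[0,0,-0.1],[0,0,0]],
    [[0,0,-0.17],[0,0,0]],
    [[0,0,-0.25],[0,0,0]],
    [[0,0,-0.33],[0,0,0]],
    [[0,0,-0.41],[0,0,0]],
    [[0,0,-0.46],[0,0,0]],
    [[0,0,-0.48],[0,0,0]],
    [[0,0,-0.48],[0,0,0]],
    [[0,0,-0.48],[0,0,0]]
  ]
}}

```text
time_s: 10.33
position: [0.5219, 0.3145, 0.2172]
tool_rot: [[0.874, -0.486, -0.001], [-0.486, -0.874, -0.0], [-0.001, 0.001, -1.0]]
ft_force: [-0.4, -0.4, -0.7]
grip_width: 0.0798
gripper_force: 0.0
```

Run:
```python
from h import *
cv2.imwrite("pics/ew.png",get_image("wrist")["img"][...,::-1])
for n in("scene","side"):
    a=get_image(n);w=world(a);z=w[...,2]
    d=np.hypot(w[...,0]-.522,w[...,1]-.3145)<.1
    q=w[d&(z>.058)&(z<.069)]
    print(n,len(q),np.median(q[:,2]),[np.round(v,1) for v in cv2.minAreaRect((q[:,:2]*1000).astype(np.float32))])
    f=w[d&(z>.041)&(z<.051)]
    for k in range(3):
        A=np.c_[f[:,:2]-f[:,:2].mean(0),np.ones(len(f))];s=np.linalg.lstsq(A,f[:,2],rcond=None)[0];r=f[:,2]-A@s;f=f[abs(r)<.002]
    print("floor",len(f),s)
```

```text
scene 722 0.0639825202844706 [array([520.4, 313.3]), array([138.5, 138. ]), np.float64(60.9)]
floor 2199 [-0.00124746 -0.00063354  0.04657774]
side 523 0.06348129242618558 [array([518.9, 314.5]), array([137.8, 146.4]), np.float64(60.9)]
floor 1027 [0.0003378  0.00037682 0.04719283]
```

View pics/ew.png

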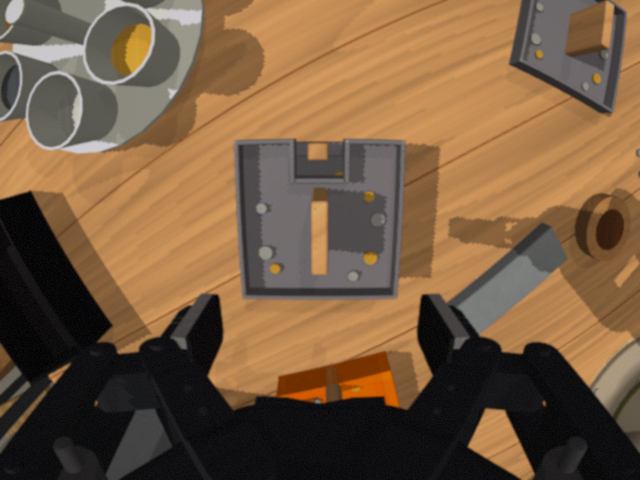

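The tray lies flat on the base, centred within about 2 mm, with the key up through the notch at (318,150). The gripper is clear.

```bash
python3 -c "
from h import *
print(close_job())"
```

```text
the job is handed in; nothing more can be done
None
```

The notched tray is down flat and square on the grey base, with the key up through its notch. It was released only once the rim carried it, and the job is handed in, though the hand-in returned no verdict.

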